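# Set the long lamp level

### The arm

A 6-joint arm with a two-finger parallel gripper is mounted at the origin on the work surface; the furniture and walls round the work are solid. World frame = base frame: x ahead of the robot, y to its left, z up, the work surface at z = 0. Lengths are in m, angles in rad, forces in N, time in s.
With the tool pointing down it reaches from about 0.35 to 0.975 m from the base axis. Payload 4.9 kg.
Tool frame: the origin (TCP) lies midway between the tips of the shut fingers; the grasp point (between the pads) lies 19 mm behind it; z points along the fingers, y is the line along which they close (so a half turn about z gives the same grasp; the last joint's range is limited). The gripper opens to 85 mm and grips with 20 to 120 N. Pads are 22 mm wide; open, the fingers measure 114 mm over their backs; the gripper's body (76 mm by 85 mm) begins 54 mm behind the grasp point. The pads swing forward as they close: fully open they stand 13 mm farther back than shut.
Start: joints at [1.063, 0.053, 1.613, -0, 1.476, -0.119], TCP at [0.237, 0.578, 0.231] pointing down, gripper open.
Joint ranges: [-3.01, 3.01], [-1.01, 2.22], [0.06, 2.58], [-1.02, 4.17], [0.09, 2.62], [-3.14, 3.14]. Speed limits (rad/s): [2.57, 2.57, 3.14, 3.14, 3.14, 3.14].

### API

Orientations are given as a unit quaternion [w, x, y, z].
In Python, from plant import * gives the robot as it stands.
- The arm moves only by the tool jog_arm, never from a script. Its argument "targets" is a list of rows, each a list of 3 entries, a list of its own where there are three numbers: the shift along the tool's x, y, z in units of 25 mm (1.0 is 25 mm), then the turn, a rotation vector about the tool's x, y, z in units of 8 degrees (1.0 is 8 degrees), then the opening in per cent of the stroke, from 0 (shut) to 100 (fully open). A call has 1 to 8 rows; each row is the pose to reach, as a shift and turn from the pose commanded when the call began, along the tool's axes at that moment; what a row does not reach only later rows make up. A row lasts 1/8 s, in which the tool goes at most 62.5 mm and 10.7 degrees, less where a joint would pass 70% of its speed; a pose out of reach is approached as far as the arm can. A call with a gripper value outside its range is refused whole. The fingers move at their own pace and stop on an object; the grip force is fixed at half the most. Time passes only in rows, so rows that repeat a pose let the fingers close. It gives the time, the measured TCP pose, the force, the opening and the grip force at its end, in the units of the state.
- state(): the state, without advancing time (a new reading comes with each control period).
- grab_frame(name): name is "side" or "top" or "wrist"; returns (picture, depth): 480x640x3 uint8, red, green, blue; 480x640 float32, m along the optical axis (not along the pixel's ray), 0 where there is no reading.
- camera_params(name): a dict with "fovy" (degrees; the focal length in pixels is half the picture's height over the tangent of half this angle, whatever the lens; pixels are square), "cx", "cy" (the principal point, pixels), "rvec" (rotation vector, rad) and "tvec" (3), from world to camera coordinates, as OpenCV has them; the wrist camera has in their place "hand_eye" (4x4, takes a point from camera to tool coordinates, whose origin is the TCP and whose axes are the flange's). Camera axes: x right, y down, z forward; pixel columns grow to the right and rows downward; lengths in m; the calibration is good to about 2 mm. The wrist camera is an equidistant fisheye: a pixel r from the principal point sees the ray r / f radians off the axis. A picture is of the moment at which its call begins: read the wrist's pose just before it. camera_params takes no time and is no camera call.
- job_done(): hands the job in; it is judged then, once.
The state is a dict: "time": time; "joint_pos": joint angles; "joint_vel": joint speeds; "joint_efforts": joint torques, N m; "tool_pos": TCP position; "tool_rot": TCP orientation; "contact_force": force on the tool from outside, world axes, zero at the start; "ft_torque": the same for the moment, N m; "gripper_width": opening from 0.0 (shut) to 1.0 (fully open); "grasp_force": force on a finger pad.
Only numpy, scipy, OpenCV 4.12 (cv2) and the standard library are available. Lean on these libraries where they do the work, as an engineer would, in place of code of your own. Each camera call takes 0.05 s, during which the arm holds its last target. There are 200 camera calls.

### The job

Two lamps with hinged light bars stand tilted up on the saw table. Bring the light bar of the lamp with the longer bar down until it is level, so that it lights the work under it evenly and stays level by itself when you let go. Leave the shorter lamp set as it is.

Things in the scene. Friction and masses are not known exactly. Their poses are not given: they have to be found in the camera images.
- long_lamp: Foot of the lamp with the longer bar, fixed to the table: dark steel disc 80 mm across, 18 mm high, with a 14 mm aluminium post and a 38 mm wide fork with a black clamp knob (leave it). Origin: centre of the underside; z up. The hinge axis is parallel to the foot's x axis, 100 mm above the origin. The bar points along the foot's +y, roughly to the robot's left; the lamps start at any yaw within 0.3 rad of that.
- long_lamp_bar (a joint): Hinge of the longer light bar: angle in rad, 0 = level, positive = free end raised; limits -0.5 and 1.3, starts at 0.5 to 0.75. A stiff friction hinge (about 0.5 N m: some 5 N of push 100 mm from the axis moves it) that stays where it is left.
- long_lamp_end (a point): Upper edge of the free end of the longer bar, at mid-width, 200 mm from the hinge axis along the bar. The bar is an aluminium strip 24 mm wide with black ends and a white diffuser below; its top face lies 8 mm above the hinge axis when level, so 108 mm above the table, like this point. A loose sanding block 32 mm high lies on the table under it.
- short_lamp: Foot of the other lamp, of the same make and size of foot and post, with a bar of only 130 mm; it stands 0.23 to 0.33 m to one side of the long lamp. Origin: centre of the underside; same axes. Its bar is also tilted up and is to be left as it is.
- short_lamp_end (a point): Upper edge of the free end of the shorter bar, at mid-width, 130 mm from its hinge axis. A loose block 46 mm high lies under this bar.

How it is judged:
By the outcome, as a careful person would: the job done as asked, in the order asked, and still so for the second after the job is handed in, with the robot touching nothing.
It also fails if it takes over 29 s, if anything falls off the work surface, if the arm or the gripper's body presses on something with over 40 N, if the wrist force passes 120 N, or if a joint passes its speed limit or range.

## Working session

There is one attempt and no reset: what is moved stays moved. The work goes in short steps, Python scripts to look and compute and a tool call to move; the robot and the scene stay as the last step left them, time stands still between calls to the robot, and variables do not carry over. Pictures are saved under pics/ and viewed, at most 10 in all, crops included, and the job is handed in when it is done.

Besides the shell and the picture viewer there is one more tool, called as a command line: name --argument value ..., lists and objects as JSON in quotes. jog_arm: Moves the arm, as the interface text tells. Its arguments: {"type":"object","properties":{"targets":{"type":"array"}},"required":["targets"]}

```bash
mkdir -p pics
cat > h.py <<'E'
from plant import *
import numpy as np, cv2
def cloud(name):
    im,d=grab_frame(name); p=camera_params(name)
    f=240/np.tan(np.radians(p["fovy"])/2)
    v,u=np.mgrid[0:480,0:640]
    c=np.stack([(u-p["cx"])/f*d,(v-p["cy"])/f*d,d],-1)
    R=cv2.Rodrigues(np.array(p["rvec"],float))[0]; t=np.array(p["tvec"],float).ravel()
    w=(c-t)@R; w[d==0]=np.nan
    return im,w
E
python3 - <<'E'
from h import *
ims=[]
for n in("top","side"):
    im,w=cloud(n); np.savez(f"{n}.npz",im=im,w=w); cv2.imwrite(f"pics/{n}0.png",im[:,:,::-1])
    p=camera_params(n); print(n,p)
s=state(); print(s)
E
```

```text
top {'fovy': 57.31616373722488, 'cx': 313.4774957438368, 'cy': 238.4432231064585, 'rvec': array([ 2.19143802, -2.19457377,  0.07544162]), 'tvec': array([-0.08233778,  0.50781172,  0.89478735])}
side {'fovy': 52.530591506293916, 'cx': 323.4977961841452, 'cy': 243.07128939607415, 'rvec': array([ 2.13230266,  1.00635818, -0.44803298]), 'tvec': array([-0.25829569, -0.236992  ,  1.27703871])}
{'time': 0.1, 'joint_pos': array([ 1.06299756e+00,  5.33167824e-02,  1.61415452e+00, -4.70562636e-06,
        1.47603394e+00, -1.18997308e-01]), 'joint_vel': array([ 0.00093281, -0.00125301, -0.00442425,  0.00109888,  0.0005148 ,
        0.00076235]), 'joint_efforts': array([ 1.27878036e-03, -3.94899881e+01, -3.71365857e+01,  2.34805259e-05,
        3.93164344e-03,  4.42233727e-06]), 'tool_pos': array([0.23664379, 0.57784924, 0.23017119]), 'tool_rot': array([-2.92590378e-04,  1.93178276e-01,  9.81163207e-01, -9.10435322e-04]), 'contact_force': array([-0.90470428,  0.02424992, -0.03340846]), 'ft_torque': array([-0.03598604, -0.01714499,  0.00765377]), 'grasp_force': 0.0, 'gripper_width': 0.9997451897127595}
```

View pics/top0.png

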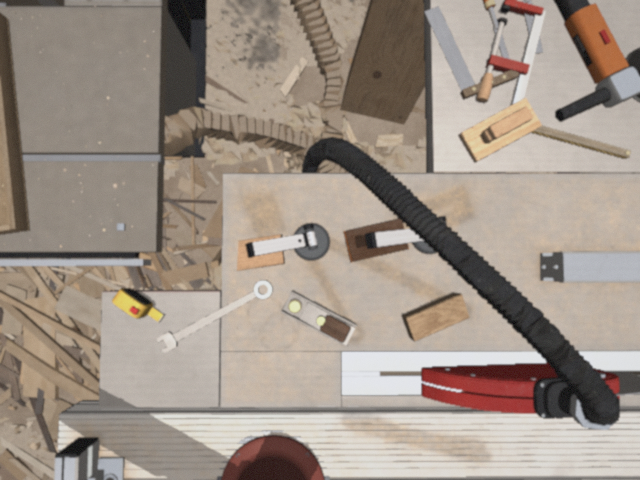

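View pics/side0.png

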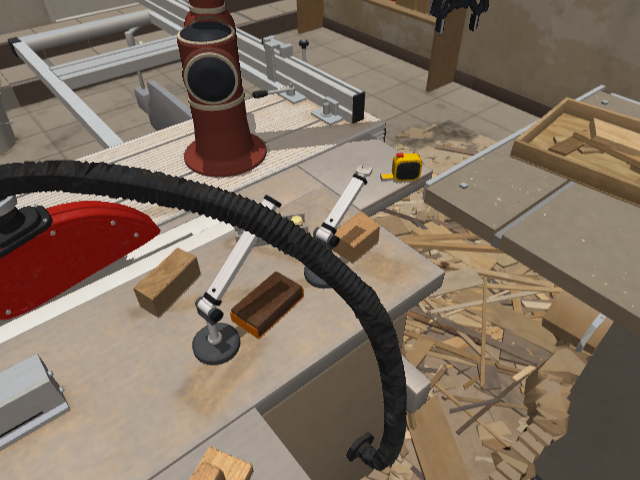

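The top view shows two lamps: feet at about (312,242) and (430,238), with black bar ends at about (252,249) and (365,240). A black hose passes over the right lamp. In the side view the near lamp runs from hinge (210,308) to tip (272,202), and the far one from (325,235) to (362,172). Next I'll get 3D points.

Run:
```python
from h import *
np.set_printoptions(precision=3,suppress=True)
t=np.load("top.npz");s=np.load("side.npz")
def P(z,l):
    for u,v in l: print((u,v),np.nanmedian(z["w"][v-1:v+2,u-1:u+2].reshape(-1,3),0),z["im"][v,u])
print("top");P(t,[(252,249),(265,246),(280,243),(295,241),(310,238),(313,250),(365,240),(375,239),(390,238),(405,236),(418,236),(430,225),(330,155),(360,165),(400,200),(440,230),(480,280),(540,350),(590,400),(260,200),(260,260),(350,240),(435,315)])
print("side");P(s,[(272,202),(265,210),(250,232),(235,258),(220,285),(210,308),(215,345),(362,172),(355,185),(345,205),(335,222),(322,235),(20,170),(120,175),(200,192),(270,220),(320,248),(370,310),(400,400)])
```

```text
top
(252, 249) [0.48  0.024 0.17 ] [63 61 63]
(265, 246) [0.486 0.003 0.158] [221 219 218]
(280, 243) [ 0.492 -0.022  0.142] [220 216 215]
(295, 241) [ 0.496 -0.049  0.126] [221 218 216]
(310, 238) [ 0.503 -0.076  0.108] [217 218 222]
(313, 250) [ 0.484 -0.082  0.018] [101 100 102]
(365, 240) [ 0.501 -0.186  0.032] [49 40 33]
(375, 239) [ 0.494 -0.18   0.227] [109 107 110]
(390, 238) [ 0.497 -0.208  0.202] [217 213 211]
(405, 236) [ 0.501 -0.238  0.179] [217 215 213]
(418, 236) [ 0.501 -0.263  0.16 ] [179 176 174]
(430, 225) [ 0.511 -0.253  0.282] [64 64 62]
(330, 155) [ 0.659 -0.114  0.112] [50 51 52]
(360, 165) [ 0.62  -0.16   0.195] [54 54 54]
(400, 200) [ 0.552 -0.215  0.257] [55 55 55]
(440, 230) [ 0.503 -0.267  0.283] [61 62 64]
(480, 280) [ 0.431 -0.318  0.301] [67 66 69]
(540, 350) [ 0.333 -0.399  0.303] [24 21 22]
(590, 400) [ 0.262 -0.47   0.296] [29 27 27]
(260, 200) [ 0.591  0.03  -0.001] [172 154 134]
(260, 260) [0.463 0.024 0.046] [214 172 136]
(350, 240) [ 0.503 -0.157  0.031] [97 73 58]
(435, 315) [ 0.354 -0.323  0.05 ] [168 136 105]
side
(272, 202) [ 0.502 -0.18   0.226] [25 24 27]
(265, 210) [ 0.55  -0.221  0.26 ] [55 53 56]
(250, 232) [ 0.549 -0.25   0.235] [28 27 28]
(235, 258) [ 0.508 -0.26   0.159] [216 208 204]
(220, 285) [ 0.518 -0.298  0.131] [220 215 211]
(210, 308) [ 0.529 -0.325  0.107] [208 201 196]
(215, 345) [ 0.528 -0.332  0.017] [47 47 48]
(362, 172) [0.303 0.207 0.008] [206 193 181]
(355, 185) [0.487 0.011 0.162] [224 218 214]
(345, 205) [ 0.499 -0.024  0.14 ] [227 222 219]
(335, 222) [ 0.507 -0.054  0.121] [226 221 217]
(322, 235) [ 0.506 -0.084  0.104] [208 201 196]
(20, 170) [ 0.302 -0.464  0.304] [50 49 47]
(120, 175) [ 0.411 -0.361  0.308] [46 45 45]
(200, 192) [ 0.492 -0.287  0.29 ] [48 48 47]
(270, 220) [ 0.563 -0.223  0.252] [36 36 37]
(320, 248) [ 0.615 -0.176  0.207] [22 23 22]
(370, 310) [ 0.689 -0.138  0.107] [34 32 32]
(400, 400) [ 0.742 -0.091 -0.139] [36 37 35]
```

Run:
```python
import cv2,numpy as np
a=cv2.imread("pics/side0.png")[150:370,170:420]
b=cv2.imread("pics/top0.png")[190:290,220:470]
a=cv2.resize(a,None,fx=2,fy=1.6);b=cv2.resize(b,None,fx=2,fy=2)
cv2.imwrite("pics/c1.png",np.vstack([a,b]))
```

```text
(no output)
```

View pics/c1.png

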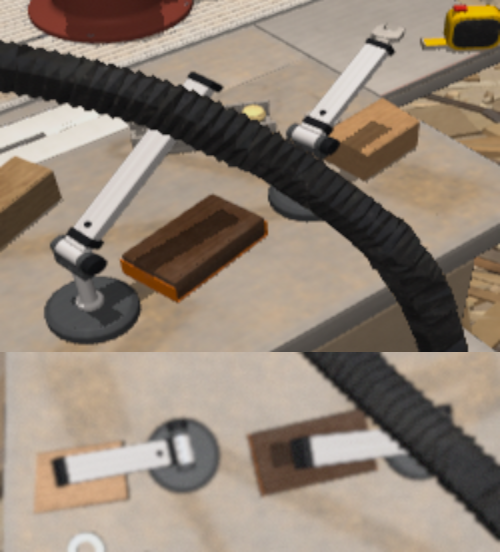

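Long lamp is the right one: it has the 32 mm block under it and its tip is at z≈0.23. I'll fit its bar line and hinge, then work out the path in tool axes.

```bash
cat >> h.py <<'E'
def barfit(clouds,lo=(0.44,-0.36),hi=(0.57,-0.11),zl=.085,zh=.26):
    pts=[]
    for im,w in clouds:
        m=(im.min(-1)>165)&(np.ptp(im.astype(int),axis=-1)<25)&(w[...,2]>zl)&(w[...,2]<zh)
        for k in(0,1): m&=(w[...,k]>lo[k])&(w[...,k]<hi[k])
        m=cv2.erode(m.astype(np.uint8),np.ones((2,2)))>0
        pts.append(w[m])
    for q in pts: 
        c=np.median(q,0); d=np.linalg.svd(q-q.mean(0),full_matrices=False)[2][0]; d*=np.sign(d[1])
        print(len(q),"mean",q.mean(0),"dir",d,"tilt",np.arcsin(d[2]),"yaw",np.arctan2(-d[0],d[1]),"min/max y",q[:,1].min(),q[:,1].max(), "z",q[:,2].min(),q[:,2].max())
E
python3 - <<'E'
from h import *
from scipy.spatial.transform import Rotation as R
np.set_printoptions(precision=3,suppress=True)
C=[(np.load(n+".npz")["im"],np.load(n+".npz")["w"]) for n in("top","side")]
barfit(C)
barfit(C,(0.44,-.105),(.57,.05))
im,w=C[1]
m=(im.max(-1)<75)&(w[...,2]>.012)&(w[...,2]<.024)&(abs(w[...,0]-.53)<.07)&(abs(w[...,1]+.33)<.07)
c=cv2.minEnclosingCircle(w[m][:,:2].astype(np.float32)); print("foot",c,m.sum())
r=R.from_quat(state()["tool_rot"],scalar_first=True); print(r.as_matrix())
for p in([.49,-.165,.30],[.49,-.165,.108]): print(r.inv().apply(np.array(p)-state()["tool_pos"])/.025)
im,w=C[0]; d=(im.max(-1)<80)&(w[...,2]>.1)
v=w[d&(w[...,0]<.8)&(w[...,0]>.4)&(w[...,1]<-.1)]
for a in(.42,.46,.5,.54,.58,.62):
    k=v[abs(v[:,0]-a)<.004]; k=k[k[:,2]>k[:,2].max()-.04];print(a,"hose y",k[:,1].min(),k[:,1].max(),"ztop",k[:,2].max())
E
```

```text
479 mean [ 0.498 -0.221  0.193] dir [-0.095  0.783  0.615] tilt 0.6623313802906334 yaw 0.12073558946010045 min/max y -0.26904067564005907 -0.18358799245113072 z 0.15714727281441018 0.2228119860005739
837 mean [ 0.511 -0.272  0.151] dir [-0.118  0.781  0.614] tilt 0.6610118660632383 yaw 0.1498869920067951 min/max y -0.3347761607029049 -0.18114280330001478 z 0.10167816699334849 0.2231888807527483
614 mean [ 0.49  -0.027  0.14 ] dir [-0.185  0.839  0.512] tilt 0.5378569733828625 yaw 0.21692670078848056 min/max y -0.08532130788433222 0.020741719772074983 z 0.10377061972623504 0.1689971297193045
542 mean [ 0.495 -0.029  0.137] dir [-0.182  0.84   0.511] tilt 0.5364983302554934 yaw 0.21314255116591962 min/max y -0.08642868201710363 0.021154626566430412 z 0.10163512669018193 0.1682398155128054
foot ((0.5272253155708313, -0.31064677238464355), 0.05605670064687729) 507
[[-0.925  0.379 -0.001]
 [ 0.379  0.925 -0.002]
 [ 0.    -0.002 -1.   ]]
[-20.641 -23.66   -2.753]
[-20.643 -23.645   4.927]
0.42 hose y -0.3651470622779126 -0.3104035692630594 ztop 0.31024299781626424
0.46 hose y -0.32720588350307134 -0.27467840281506894 ztop 0.30355567809688666
0.5 hose y -0.29073532976050864 -0.2365928361532504 ztop 0.29106582758594207
0.54 hose y -0.25454690594096635 -0.20309984922230892 ztop 0.2702474985735287
0.58 hose y -0.22452496694588508 -0.17174558190539033 ztop 0.2450342555245675
0.62 hose y -0.19239231292029652 -0.14399986576766766 ztop 0.2101348653072657
```

jog_arm --targets '[[[-1.5,-1.7,-2.4],[0,0,0],0],[[-3,-3.4,-2.8],[0,0,0],0],[[-4.5,-5.2,-2.8],[0,0,0],0],[[-6,-6.9,-2.8],[0,0,0],0],[[-7.5,-8.6,-2.8],[0,0,0],0],[[-9,-10.3,-2.8],[0,0,0],0],[[-10.5,-12,-2.8],[0,0,0],0],[[-12,-13.8,-2.8],[0,0,0],0]]'

```text
time: 1.1
tool_pos: [0.3838, 0.1437, 0.3009]
tool_rot: [0.0, 0.193, 0.981, 0.0]
contact_force: [1.4, 0.9, 0.4]
gripper_width: -0.0
grasp_force: 0.0
```

jog_arm --targets '[[[-1.8,-2.0,0],[0.3,-0.5,0],0],[[-3.6,-4.1,0],[0.5,-1.0,0],0],[[-5.4,-6.2,0],[0.8,-1.5,0],0],[[-7.2,-8.2,0],[0.9,-1.8,0],0],[[-8.4,-9.6,0.2],[0.9,-1.8,0],0],[[-9.0,-10.3,0.4],[0.9,-1.8,0],0],[[-9.0,-10.3,0.4],[0.9,-1.8,0],0]]'

```text
time: 1.98
tool_pos: [0.4937, -0.1797, 0.2896]
tool_rot: [0.109, 0.193, 0.971, -0.085]
contact_force: [-0.1, 0.5, 0.3]
gripper_width: 0.001
grasp_force: 0.0
```

Run:
```python
from h import *
from scipy.spatial.transform import Rotation as R
np.set_printoptions(precision=3,suppress=True)
s=state(); r=R.from_quat(s["tool_rot"],scalar_first=True); print(s["tool_pos"],s["joint_pos"]);print(r.as_matrix())
for p in([.496,-.184,.235],[.496,-.182,.210],[.494,-.166,.175],[.492,-.150,.14]): print(p,r.inv().apply(np.array(p)-s["tool_pos"])/.025)
im,_=grab_frame("side"); cv2.imwrite("pics/s1.png",im[:,:,::-1])
```

```text
[ 0.494 -0.18   0.29 ] [-0.429 -0.381  1.919 -0.118  1.352 -1.597]
[[-0.902  0.393  0.179]
 [ 0.356  0.911 -0.208]
 [-0.245 -0.124 -0.962]]
[0.496, -0.184, 0.235] [0.391 0.149 2.153]
[0.496, -0.182, 0.21] [0.664 0.346 3.098]
[0.494, -0.166, 0.175] [1.307 1.071 4.297]
[0.492, -0.15, 0.14] [1.95  1.796 5.496]
```

View pics/s1.png

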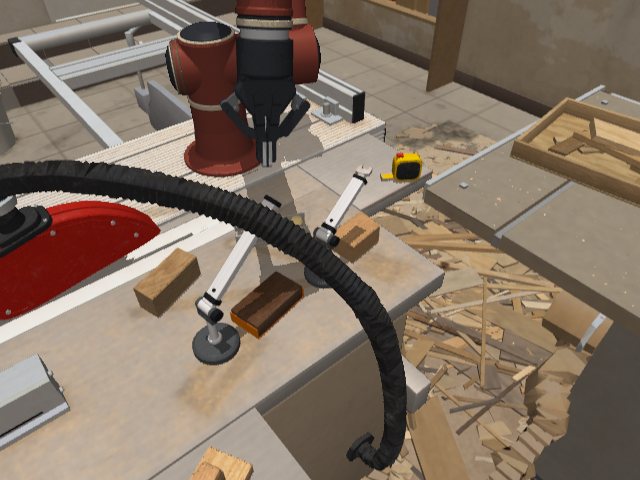

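The side view shows the fingertips at (266,163), right above the long bar's end at (272,202), and the gripper clears the hose. Now I push down along the arc.

jog_arm --targets '[[[0.2,0.1,1.1],[0,0,0],0],[[0.4,0.15,2.1],[0,0,0],0],[[0.5,0.3,2.7],[0,0,0],0],[[0.7,0.4,3.1],[0,0,0],0],[[0.9,0.6,3.5],[0,0,0],0],[[1.1,0.85,3.9],[0,0,0],0],[[1.3,1.05,4.3],[0,0,0],0]]'

```text
time: 2.9
tool_pos: [0.495, -0.1647, 0.1762]
tool_rot: [0.111, 0.191, 0.972, -0.085]
contact_force: [0.3, 1.0, 3.1]
gripper_width: 0.004
grasp_force: 1.0
```

Run:
```python
from h import *
np.set_printoptions(precision=3,suppress=True)
im,w=cloud("side"); cv2.imwrite("pics/s2.png",im[100:400,100:500,::-1])
barfit([(im,w)])
```

```text
839 mean [ 0.51  -0.266  0.13 ] dir [-0.142  0.925  0.351] tilt 0.3591291192767127 yaw 0.15250600857783156 min/max y -0.33478489382748594 -0.20068947215354932 z 0.10290262304324965 0.15712891542928095
```

View pics/s2.png

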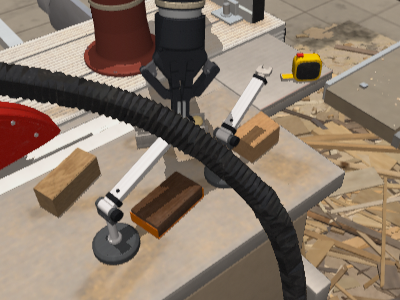

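The bar is following at about 3 N and is now at 0.36 rad. I'll keep going and bring the tool upright.

jog_arm --targets '[[[0.25,0.25,0.5],[-0.2,0.4,0],0],[[0.5,0.5,1.0],[-0.5,0.9,0],0],[[0.7,0.7,1.4],[-0.7,1.4,0],0],[[0.85,0.9,1.8],[-0.9,1.8,0],0],[[0.85,0.9,1.8],[-0.9,1.8,0],0]]'

```text
time: 3.58
tool_pos: [0.4924, -0.147, 0.124]
tool_rot: [-0.001, 0.194, 0.981, -0.0]
contact_force: [-0.5, -0.8, -0.1]
gripper_width: 0.002
grasp_force: 0.6
```

Run:
```python
from h import *
np.set_printoptions(precision=4,suppress=True)
barfit([cloud("side")]); s=state(); print(s["tool_pos"],s["tool_rot"])
```

```text
641 mean [ 0.5113 -0.2742  0.1108] dir [-0.1458  0.986   0.081 ] tilt 0.08105190780205787 yaw 0.1468168565813452 min/max y -0.33522686040030325 -0.19032399173169393 z 0.10311907190238258 0.11882195423309175
[ 0.4923 -0.1467  0.1245] [-0.0007  0.1934  0.9811 -0.    ]
```

jog_arm --targets '[[[0,0,0.2],[0,0,0],0],[[0,0,0.4],[0,0,0],0],[[0,0,0.55],[0,0,0],0],[[0,0,0.55],[0,0,0],0]]'

```text
time: 4.12
tool_pos: [0.4925, -0.1465, 0.1113]
tool_rot: [-0.0, 0.193, 0.981, -0.0]
contact_force: [-0.8, -0.6, -0.2]
gripper_width: -0.005
grasp_force: 0.1
```

Run:
```python
from h import *
np.set_printoptions(precision=4,suppress=True)
barfit([cloud("side"),cloud("side")]); s=state(); print(s["tool_pos"],s["contact_force"])
```

```text
617 mean [ 0.5114 -0.2746  0.1073] dir [-0.1468  0.989   0.0151] tilt 0.015132587632879673 yaw 0.14738877482377838 min/max y -0.33479508666741487 -0.18733878075422422 z 0.10108861446737616 0.1111472775787709
620 mean [ 0.5115 -0.2744  0.1073] dir [-0.1459  0.9892  0.0158] tilt 0.015771272838584625 yaw 0.1464217756282396 min/max y -0.3354142198986996 -0.18820872758466586 z 0.10278688784289321 0.11020386827789853
[ 0.4926 -0.1466  0.1115] [ 0.5319  0.2047 -0.3026]
```

jog_arm --targets '[[[0,0,0.07],[0,0,0],0],[[0,0,0.13],[0,0,0],0],[[0,0,0.13],[0,0,0],0]]'

```text
time: 4.6
tool_pos: [0.4927, -0.1466, 0.1083]
tool_rot: [-0.0, 0.193, 0.981, 0.0]
contact_force: [-0.1, 0.4, 0.8]
gripper_width: -0.001
grasp_force: 0.3
```

Run:
```python
from h import *
np.set_printoptions(precision=4,suppress=True)
barfit([cloud("side"),cloud("side")]); s=state(); print(s["tool_pos"],s["contact_force"])
```

```text
598 mean [ 0.5114 -0.2749  0.1066] dir [-0.1531  0.9882  0.0007] tilt 0.0006973464524822471 yaw 0.1536913839652267 min/max y -0.3353217041466538 -0.18768187718132542 z 0.10242253457435913 0.10973358997674301
600 mean [ 0.5114 -0.2743  0.1065] dir [-0.1461  0.9893  0.0025] tilt 0.002540545749249421 yaw 0.14667433619541156 min/max y -0.33515965057553765 -0.18788383852479082 z 0.10160277589460144 0.11060911677588788
[ 0.4927 -0.1466  0.1083] [ 0.1967 -1.05    0.5075]
```

Level within about 2 mrad. Now I retreat upward.

jog_arm --targets '[[[0,0,-0.5],[0,0,0],0],[[0.2,0.2,-1.5],[0,0,0],0],[[0.5,0.5,-3.0],[0,0,0],0],[[0.8,0.6,-5.0],[0,0,0],0],[[1.0,0.7,-7.0],[0,0,0],0],[[2.0,0.7,-8.0],[0,0,0],0],[[2.0,0.7,-8.0],[0,0,0],0]]'

```text
time: 5.58
tool_pos: [0.4537, -0.1117, 0.3125]
tool_rot: [0.004, 0.193, 0.981, -0.001]
contact_force: [0.5, -0.4, -0.4]
gripper_width: -0.003
grasp_force: 0.0
```

Run:
```python
from h import *
np.set_printoptions(precision=4,suppress=True)
c=[cloud("side"),cloud("side"),cloud("side")]
barfit(c,zh=.13); barfit(c[:1],(0.44,-.105),(.57,.05)); cv2.imwrite("pics/s3.png",c[0][0][:,:,::-1])
```

```text
771 mean [ 0.5085 -0.2553  0.1065] dir [-0.1417  0.9899  0.0013] tilt 0.0012504008211352516 yaw 0.14216341188189452 min/max y -0.3350398029119789 -0.16760627247110899 z 0.10338630828869118 0.10975845698203675
773 mean [ 0.5086 -0.2557  0.1065] dir [-0.1421  0.9899  0.0016] tilt 0.0016277534272984087 yaw 0.1425655995002889 min/max y -0.334956737558435 -0.16735015908036227 z 0.10242158465943417 0.10993261630840671
750 mean [ 0.5085 -0.2552  0.1065] dir [-0.1422  0.9898  0.0008] tilt 0.0007578546710632231 yaw 0.14272693317929752 min/max y -0.3347156328509816 -0.1670784963614783 z 0.10288854356020494 0.11007311166769093
443 mean [ 0.4926 -0.0168  0.1448] dir [-0.2041  0.8325  0.515 ] tilt 0.5410038253651175 yaw 0.24036430255164817 min/max y -0.056887832404741136 0.022329385703105355 z 0.1193310503400084 0.16749581445180953
```

View pics/s3.png

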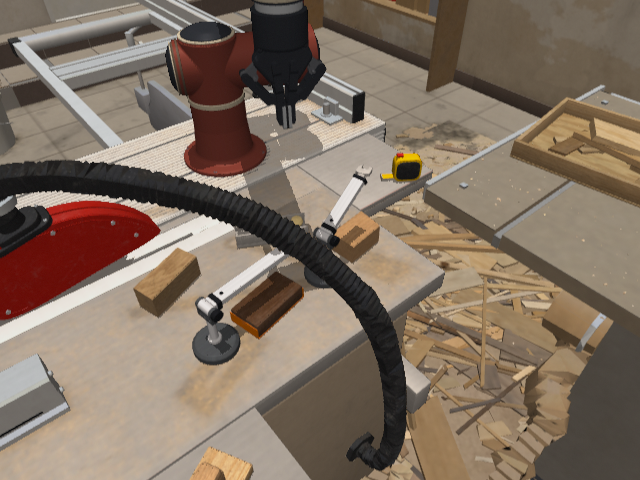

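The side view shows the long bar level, running from (210,308) up towards (280,255). The short lamp still points at (362,172), unchanged, and the gripper is clear at (287,125).

```bash
python3 -c "
from plant import *
print(job_done())"
```

```text
the job is handed in; nothing more can be done
None
```

The long lamp's bar is level to within about 2 mrad and stayed there after I let go; the short lamp is still as it was, and the job was handed in at about 6 s.

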